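Lock the spring of a food press with its T-headed key

ROBOT

A 6-joint arm with a two-finger parallel gripper is mounted at the origin on a cart in front of the work surface, level with it; the furniture and walls round the work are solid. World frame = base frame: x ahead of the robot, y to its left, z up, the work surface at z = 0. Lengths are in m, angles in rad, forces in N, time in s.
With the tool pointing down it reaches from about 0.275 to 0.825 m from the base axis. Payload 5.2 kg.
Tool frame: the origin (TCP) lies on the centre line of the jaws, within the pads' length; the fingertips stand 8 mm ahead of it and the grasp point (between the pads) lies 11 mm behind it; z points along the fingers, y is the line along which they close (so a half turn about z gives the same grasp; the last joint's range is limited). The gripper opens to 93 mm and grips with 3 to 60 N. Pads are 15 mm wide; open, the fingers measure 128 mm over their backs; the gripper's body (75 mm by 188 mm) begins 65 mm behind the grasp point.
Start: joints at [-1.461, 0.259, 1.535, -0, 1.348, -0.203], TCP at [0.169, -0.523, 0.204] pointing down, gripper open.
Joint ranges: [-3.14, 3.14], [-0.91, 2.08], [0.19, 2.58], [-1.22, 4.36], [0.22, 2.71], [-3.12, 3.12]. Speed limits (rad/s): [2.57, 2.57, 3.14, 3.14, 3.14, 3.14].

INTERFACE

Orientations are given as a rotation vector (axis times angle).
In Python, from station import env gives the robot as it stands.
- The arm moves only by the tool apply_moves, never from a script. Its argument "increments" is a list of rows, each a list of 3 entries, a list of its own where there are three numbers: the shift along the tool's x, y, z in m, then the turn, a rotation vector about the tool's x, y, z in degrees, then the closure, from 0 (fully open) to 1 (shut). In form: [[[x, y, z], [rx, ry, rz], fingers], ...]. A call has exactly 5 rows; each row shifts and turns the commanded pose from where the row before left it, along the tool's axes as they then stand; what a row does not reach is not made up. A row lasts 1/10 s, in which the tool goes at most 50 mm and 8.59 degrees, less where a joint would pass 70% of its speed; a pose out of reach is approached as far as the arm can. A call with a gripper value outside its range is refused whole. The fingers move at their own pace and stop on an object; "newtons" is the grip in N (left out, the last holds). Time passes only in rows, so rows that do not move let the fingers close, or fill a call up. It gives the time, the measured TCP pose, the force, the opening and the grip force at its end, in the units of the state.
- env.observe(): the state, without advancing time (a new reading comes with each control period).
- env.camera(name): name is "scene" or "side" or "wrist"; returns the picture (384x512x3 uint8, blue, green, red); there is no depth.
- env.get_calibration(name): a dict with "fx", "fy", "cx", "cy" (pixels), "D" ([k1, k2, p1, p2, k3] as OpenCV has them; the pictures are not rectified), "origin" and "rotation" of the camera in the world; the wrist camera has in their place "T_tool_cam" (4x4, takes a point from camera to tool coordinates, whose origin is the TCP and whose axes are the flange's). Camera axes: x right, y down, z forward; pixel columns grow to the right and rows downward; lengths in m; the calibration is good to about 2 mm. A picture is of the moment at which its call begins: read the wrist's pose just before it. get_calibration takes no time and is no camera call.
- env.hand_in(): hands the job in; it is judged then, once.
Trained networks look in the newest picture that a camera, given by its name, has taken for a name from the list of things; names that differ only in an ending like _2 or _b are one class to them, and where a whole thing is asked for, a point or a joint stands for the part that bears it (a point fixed in the world has none). Each returns a list of dicts, best first, with "confidence" (0 to 1); they miss things now and then, are a little off and sometimes report something else, mostly with a low value. They report only what shows in the picture. A call takes as long as a camera call. They do not tell look-alikes from the thing itself.
- env.masks_of(camera, thing): "mask" (384x512 bool, what is visible of it) and "position" ([column, row] in pixels, amid what is visible of it).
The state is a dict: "time_s": time; "joints": joint angles; "joint_vel": joint speeds; "effort": joint torques, N m; "position": TCP position; "tool_rot": TCP orientation; "contact_force": force on the tool from outside, world axes, zero at the start; "ft_torque": the same for the moment, N m; "grip_width": finger opening in m; "grip_force": force on a finger pad.
Only numpy, scipy, OpenCV 4.12 (cv2) and the standard library are available. Lean on these libraries where they do the work, as an engineer would, in place of code of your own. Each camera call takes 0.05 s, during which the arm holds its last target. There are 200 camera calls.

TASK

Lock the food press: take the T-headed key out of its wooden rest, find with it the slot in the press's bridge and pass the T-head through. Push it gently down against the spring, turn it a quarter turn clockwise (seen from above), let it spring up into its locking notches and leave it standing there upright. Never force it: light pushes only, and leave the salt shaker, the spice jar and the brass scoop where they are.

Things in the scene. Friction and masses are not known exactly. Their poses are not given: they have to be found in the camera images.
- press: Food press, fixed: a white round tub 120 mm across, wire ears at its +y and -y sides, and over its mouth an aluminium bridge 130 x 60 mm, flat top 80 mm above the counter, 12 mm thick at its slot. Origin: centre of the tub's underside, z up. The bridge lies lengthwise along the tub's x only to within 30 degrees either way; its angle is NOT reported. It is firmly seated and does not turn.
- slot (a point): Middle of the slot's mouth, level with the bridge's top, on the tub's z axis; axes as the tub's. The slot, 50.5 mm long, 15.5 mm wide, runs along the bridge's length, so its angle too is known only to 30 degrees: find it by feel or by sight. The press is spoilt if it is pushed with over 40 N (all touching points added, the spring's too).
- stem_top (a point): Top of the 18 mm thick steel stem under the slot when at rest, 13 mm below the bridge's top. A spring holds it up: it starts to give at about 5 N, pushes back with 10 N when 10 mm down, 13 N when 17 mm down, and is solid there. The T-head is free to turn with its underside 21 mm or more below the bridge's top (24 mm is good).
- notches (a point): Ceiling of the locking notches, 8 mm below the bridge's top: 18 mm wide, 4 mm deep, cut across the slot in the bridge's underside. The T-head turns only clockwise from above; a solid stop ends the turn 7 degrees past the quarter turn. Let go in line with the notches, the spring lifts it in: its underside is then 17 mm below the bridge's top.
- key: Loose T-headed key, 90 mm tall, 0.06 to 0.13 kg, upright. Origin: centre of the head's underside, z up. Head: steel bar 46 mm (x), 11 mm (y), 9 mm high, alike after a half turn. Then a round shank 10 mm thick, a collar 34 mm across at z = 39 to 44 mm, and up to z = 90 mm a flat black grip 40 mm along x and 14 mm thick along y: pinch it across y at about z = 68 mm.
- rest: The fixed wooden rest, 84 mm (x) by 50 mm (y), 46 mm high; origin: centre of its underside. The key stands in its well, 50.5 x 15.5 mm along x and y, 42 mm deep, the collar lying on the top: the key's origin is 7 mm above the counter. It must be lifted 40 mm to come clear.
- salt_shaker: Bystander: steel salt shaker, 41 mm across, 76 mm high; origin at the centre of its underside.
- spice_jar: Bystander: spice jar with a black cap, 41 mm across, 105 mm high; origin at the centre of its underside.
- brass_scoop: Bystander: small brass scoop lying flat, 159 x 39 x 22 mm, long along its x; origin at the centre of its underside.
Things that resemble listed ones, but are neither listed nor needed, are in the scene too. Leave any orange or red look-alike of the key alone.

How it is judged:
By the outcome, as a careful person would: the job done as asked, in the order asked, and still so for the second after the job is handed in, with the robot touching nothing.
It also fails if it takes over 72 s, if anything falls off the work surface, if the arm or the gripper's body presses on something with over 40 N, if the wrist force passes 120 N, or if a joint passes its speed limit or range.

## Working session

There is one attempt and no reset: what is moved stays moved. The work goes in short steps, Python scripts to look and compute and a tool call to move; the robot and the scene stay as the last step left them, time stands still between calls to the robot, and variables do not carry over. Pictures are saved under pics/ and viewed, at most 10 in all, crops included, and the job is handed in when it is done.

Besides the shell and the picture viewer there is one more tool, called after ">>>" as name(argument=value, ...) on one line, values as JSON. apply_moves: Moves the arm, as the interface text tells. Its arguments: {"type":"object","properties":{"increments":{"type":"array","items":{"type":"array"}},"newtons":{"type":"number"}},"required":["increments"]}

```bash
ls; mkdir -p pics
cat > h.py <<'E'
import numpy as np, cv2
from station import env
from scipy.spatial.transform import Rotation as R
def cam(n):
    c=env.get_calibration(n); K=np.array([[c['fx'],0,c['cx']],[0,c['fy'],c['cy']],[0,0,1.]]); D=np.array(c['D'],float)
    if 'origin' in c: o=np.array(c['origin']); r=np.array(c['rotation']); r=r if r.ndim==2 else R.from_rotvec(r).as_matrix()
    else:
        s=env.observe(); T=np.array(c['T_tool_cam']); Rt=R.from_rotvec(s['tool_rot']).as_matrix()
        o=Rt@T[:3,3]+np.array(s['position']); r=Rt@T[:3,:3]
    return K,D,o,r
def toplane(C,uv,z):
    K,D,o,r=C
    p=cv2.undistortPoints(np.array(uv,float).reshape(-1,1,2),K,D).reshape(-1,2)
    d=np.c_[p,np.ones(len(p))]@r.T
    return o+d*((z-o[2])/d[:,2])[:,None]
def proj(C,P):
    K,D,o,r=C
    return cv2.projectPoints((np.array(P,float).reshape(-1,3)-o)@r,np.zeros(3),np.zeros(3),K,D)[0].reshape(-1,2)
E
python3 - <<'E'
from h import *
np.set_printoptions(precision=3,suppress=True)
s=env.observe();print(s)
for n in ('scene','side'):
    C=cam(n);print(n,C[2],C[3][:,2])
    im=env.camera(n);cv2.imwrite(f'pics/{n}0.png',im)
    for t in ('press','key','rest','salt_shaker','spice_jar','brass_scoop'):
        for m in env.masks_of(n,t): print(n,t,round(m['confidence'],2),np.round(m['position']),m['mask'].sum(),toplane(C,[m['position']],0.04)[0])
a=cv2.imread('pics/scene0.png');b=cv2.imread('pics/side0.png')
E
```

```text
pics
{'time_s': 0.0, 'joints': array([-1.461,  0.259,  1.536,  0.   ,  1.348, -0.203]), 'joint_vel': array([-0.001, -0.001, -0.   , -0.001,  0.   , -0.   ]), 'effort': array([ -0.001, -43.731, -28.401,   0.072,   0.041,  -0.   ]), 'position': array([ 0.169, -0.523,  0.204]), 'tool_rot': array([-3.101, -0.489, -0.   ]), 'contact_force': array([-0.856, -0.551,  0.388]), 'ft_torque': array([-0.023, -0.021, -0.013]), 'grip_force': 0.0, 'grip_width': 0.09257557229874605}
scene [-0.189  0.667  0.731] [ 0.665 -0.429 -0.612]
scene press 0.73 [349. 170.] 1771 [ 0.521 -0.109  0.04 ]
scene key 0.78 [235. 231.] 470 [0.468 0.289 0.04 ]
scene key 0.61 [260. 205.] 307 [0.517 0.189 0.04 ]
scene key 0.53 [283. 189.] 230 [0.544 0.1   0.04 ]
scene rest 0.72 [261. 225.] 825 [0.453 0.228 0.04 ]
scene salt_shaker 0.88 [260. 175.] 416 [0.625 0.119 0.04 ]
scene spice_jar 0.83 [141. 213.] 769 [0.64  0.452 0.04 ]
scene brass_scoop 0.79 [305. 230.] 545 [0.388 0.148 0.04 ]
side [0.074 1.088 0.519] [ 0.426 -0.813 -0.397]
side press 0.76 [316. 168.] 1364 [ 0.514 -0.123  0.04 ]
side key 0.88 [269. 228.] 393 [0.466 0.283 0.04 ]
side key 0.6 [280. 186.] 162 [0.547 0.054 0.04 ]
side rest 0.72 [278. 221.] 725 [0.463 0.244 0.04 ]
side salt_shaker 0.69 [244. 188.] 425 [0.62  0.121 0.04 ]
side salt_shaker 0.25 [164. 240.] 1083 [0.63  0.441 0.04 ]
side spice_jar 0.73 [165. 240.] 1083 [0.628 0.442 0.04 ]
side brass_scoop 0.91 [320. 219.] 341 [0.383 0.188 0.04 ]
```

Run:
```python
import cv2,numpy as np
a=cv2.imread('pics/scene0.png')[130:290,110:430];b=cv2.imread('pics/side0.png')[130:290,110:430]
f=lambda x:cv2.resize(x,(600,300),interpolation=cv2.INTER_CUBIC)
cv2.imwrite('pics/both.png',np.vstack([f(a),f(b)]))
```

```text
(no output)
```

View pics/both.png

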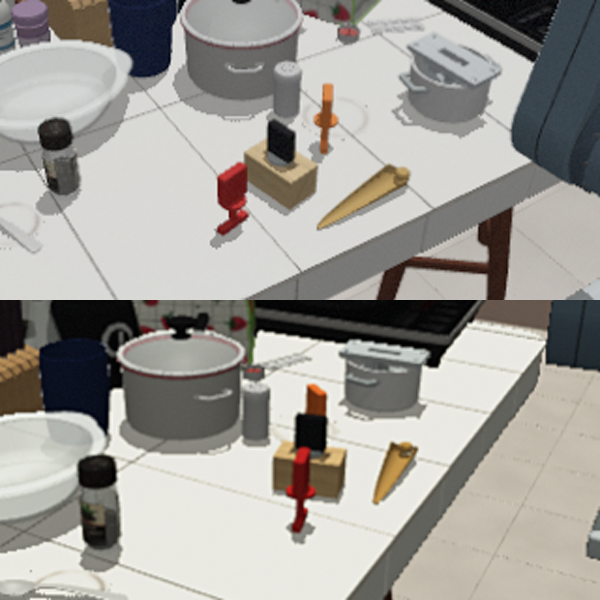

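The key stands in the rest (black grip, about (450,140) in the crop's upper half), with the red and orange look-alikes on either side. The press is to the right, with its bridge skewed. I'll get wrist views of the press first, then of the rest.

```bash
cat >> h.py <<'E'
np.set_printoptions(precision=4,suppress=True)
def plan(target,yaw=None,n=5):
    """rows to take TCP to target (world); yaw = world direction angle (deg) of tool y axis, mod 180; tool down"""
    s=env.observe(); Rt=R.from_rotvec(s['tool_rot']); p=np.array(s['position'])
    M=Rt.as_matrix(); cur=np.degrees(np.arctan2(M[1,1],M[0,1]))
    if yaw is None: yaw=cur
    d=(yaw-cur+90)%180-90
    # desired rotation: z down, y at cur+d
    a=np.radians(cur+d); y=np.array([np.cos(a),np.sin(a),0]); z=np.array([0,0,-1.]); G=np.c_[np.cross(y,z),y,z]
    rv=(Rt.inv()*R.from_matrix(G)).as_rotvec()
    step=R.from_rotvec(rv/n); Rc=Rt
    print('pos',p,'yaw_y',cur,'j6',s['joints'][5],'rot deg',np.degrees(rv))
    print('total tool shift',Rt.inv().apply(np.array(target)-p),'rows:')
    for i in range(n):
        t=Rc.inv().apply((np.array(target)-p)/n); print('  ',np.round(t,4),np.round(np.degrees(rv/n),2)); Rc=Rc*step
E
python3 - <<'E'
from h import *
c=env.get_calibration('wrist');print(np.array(c['T_tool_cam']),c['fx'])
plan([0.50,-0.17,0.33],n=10)
E
```

```text
[[ 0.     -0.9699 -0.2434  0.0664]
 [ 1.     -0.      0.0002  0.0007]
 [-0.0002 -0.2434  0.9699 -0.1805]
 [ 0.      0.      0.      1.    ]] 282.50308424063655
pos [ 0.1693 -0.5233  0.2044] yaw_y -72.07694250247222 j6 -0.20279947768667703 rot deg [ 0.0019 -0.0004  0.    ]
total tool shift [ 0.4234 -0.2344 -0.1256] rows:
   [ 0.0423 -0.0234 -0.0126] [ 0. -0.  0.]
   [ 0.0423 -0.0234 -0.0126] [ 0. -0.  0.]
   [ 0.0423 -0.0234 -0.0126] [ 0. -0.  0.]
   [ 0.0423 -0.0234 -0.0126] [ 0. -0.  0.]
   [ 0.0423 -0.0234 -0.0126] [ 0. -0.  0.]
   [ 0.0423 -0.0234 -0.0126] [ 0. -0.  0.]
   [ 0.0423 -0.0234 -0.0126] [ 0. -0.  0.]
   [ 0.0423 -0.0234 -0.0126] [ 0. -0.  0.]
   [ 0.0423 -0.0234 -0.0126] [ 0. -0.  0.]
   [ 0.0423 -0.0234 -0.0126] [ 0. -0.  0.]
```

>>> apply_moves(increments=[[[0.04,-0.026,-0.01],[0,0,0],0],[[0.04,-0.026,-0.01],[0,0,0],0],[[0.04,-0.026,-0.01],[0,0,0],0],[[0.04,-0.026,-0.01],[0,0,0],0],[[0.04,-0.026,-0.01],[0,0,0],0]])

```text
time_s: 1.2
position: [0.3204, -0.3366, 0.2549]
tool_rot: [3.103, 0.488, 0.001]
contact_force: [0.5, -0.4, 0.2]
grip_width: 0.0927
grip_force: 0.0
```

>>> apply_moves(increments=[[[0.04,-0.026,-0.01],[0,0,0],0],[[0.04,-0.026,-0.005],[0,0,0],0],[[0.04,-0.026,0],[0,0,0],0],[[0.04,-0.026,0],[0,0,0],0],[[0.02,-0.013,0],[0,0,0],0]])

```text
time_s: 1.7
position: [0.4565, -0.1683, 0.2697]
tool_rot: [-3.102, -0.494, -0.002]
contact_force: [0.1, -0.8, -0.5]
grip_width: 0.0931
grip_force: 0.0
```

Run:
```python
from h import *
C=cam('wrist');im=env.camera('wrist');cv2.imwrite('pics/w1.png',im)
s=env.observe();print(s['time_s'],s['position'],s['joint_vel'])
for m in env.masks_of('wrist','press'): print(m['confidence'],m['position'],toplane(C,[m['position']],.06))
np.save('C1.npy',np.array([C[2],*C[3]]))
```

```text
1.75 [ 0.4576 -0.1667  0.2696] [-0.07   -0.0113  0.0246 -0.0336  0.0051 -0.106 ]
0.67 [225.8, 111.1] [[ 0.513  -0.1025  0.06  ]]
```

View pics/w1.png

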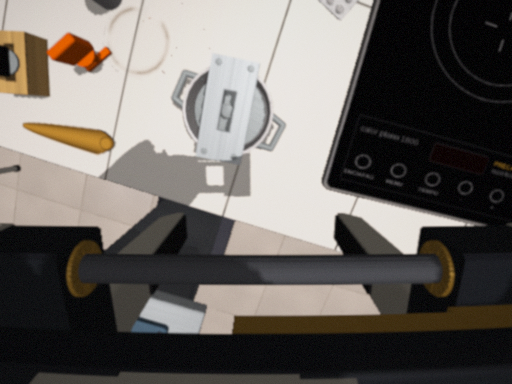

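The slot shows at about (227,111), as a dark slit in the bridge with the stem in its middle. I'll go lower and let the arm settle for a precise measurement.

>>> apply_moves(increments=[[[0.01,-0.016,0.03],[0,0,0],0],[[0.01,-0.016,0.03],[0,0,0],0],[[0,0,0.02],[0,0,0],0],[[0,0,0],[0,0,0],0],[[0,0,0],[0,0,0],0]])

```text
time_s: 2.3
position: [0.4638, -0.1357, 0.1898]
tool_rot: [3.103, 0.488, -0.0]
contact_force: [0.1, 0.9, -0.1]
grip_width: 0.0925
grip_force: 0.0
```

Run:
```python
from h import *
C=cam('wrist');im=env.camera('wrist');cv2.imwrite('pics/w2.png',im)
s=env.observe();print(s['time_s'],s['position'],s['joint_vel'])
ms=env.masks_of('wrist','press')
for m in ms: print(m['confidence'],m['position'],toplane(C,[m['position']],.06))
import pickle;pickle.dump(C,open('C2.pkl','wb'))
u,v=map(int,ms[0]['position']);x0,y0=max(u-70,0),max(v-60,0);print(x0,y0)
cv2.imwrite('pics/w2c.png',cv2.resize(im[y0:y0+120,x0:x0+140],None,fx=5,fy=5,interpolation=cv2.INTER_CUBIC))
```

```text
2.35 [ 0.4644 -0.136   0.1905] [-0.0001 -0.0089 -0.0138 -0.0001 -0.0047  0.0037]
0.71 [243.9, 125.0] [[ 0.5136 -0.1023  0.06  ]]
173 65
```

View pics/w2c.png

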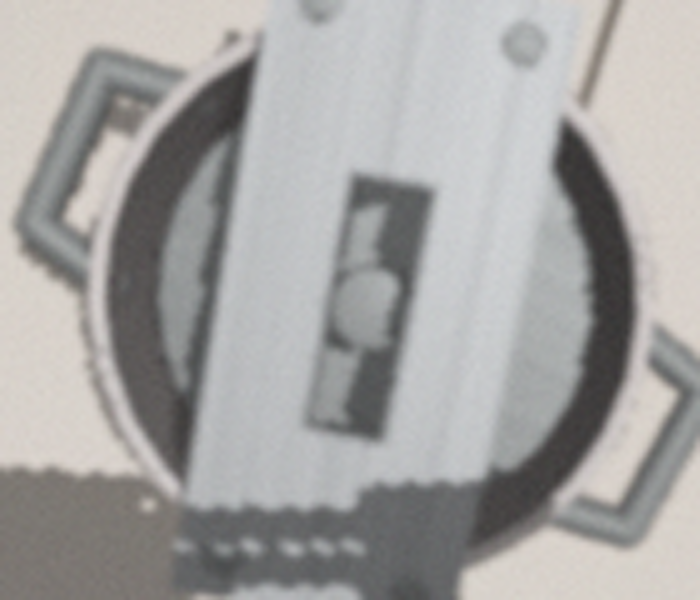

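The slot corners in the 5x crop are (352,175), (435,188), (385,440) and (303,425), and the stem is in the middle.

Run:
```python
from h import *
import pickle;C=pickle.load(open('C2.pkl','rb'))
f=lambda p:(np.array(p,float)+.5)/5-.5+[173,65]
P=toplane(C,f([(352,175),(435,188),(385,440),(303,425)]),.08)[:,:2];print(P,P.mean(0))
print([np.linalg.norm(P[i]-P[i-1])for i in range(4)])
ang=lambda v:np.degrees(np.arctan2(v[1],v[0]))
print('slot ang',ang(P[0]-P[3]),ang(P[1]-P[2]))
E1=toplane(C,f([(265,40),(190,450)]),.08);E2=toplane(C,f([(578,30),(500,410)]),.08)
print('edge',ang(E1[0]-E1[1]),ang(E2[0]-E2[1]))
# automated: dark blob contour of slot
im=cv2.imread('pics/w2.png');g=cv2.cvtColor(im,cv2.COLOR_BGR2GRAY)
plan([0.405,0.202,0.20],n=10)
```

```text
[[ 0.5378 -0.0951]
 [ 0.5404 -0.1114]
 [ 0.4897 -0.117 ]
 [ 0.4875 -0.1   ]] [ 0.5139 -0.1059]
[np.float64(0.05053932755499977), np.float64(0.01658086494272923), np.float64(0.05104080780037071), np.float64(0.0170949335123028)]
slot ang 5.625671880954542 6.229652923136534
edge 5.433142249032668 6.791597389616281
pos [ 0.4646 -0.1361  0.1908] yaw_y -72.14100413360188 j6 0.7435753341488088 rot deg [ 0.1137 -0.0886  0.0001]
total tool shift [ 0.0469 -0.34   -0.0098] rows:
   [ 0.0047 -0.034  -0.001 ] [ 0.01 -0.01  0.  ]
   [ 0.0047 -0.034  -0.001 ] [ 0.01 -0.01  0.  ]
   [ 0.0047 -0.034  -0.001 ] [ 0.01 -0.01  0.  ]
   [ 0.0047 -0.034  -0.001 ] [ 0.01 -0.01  0.  ]
   [ 0.0047 -0.034  -0.001 ] [ 0.01 -0.01  0.  ]
   [ 0.0047 -0.034  -0.0009] [ 0.01 -0.01  0.  ]
   [ 0.0047 -0.034  -0.0009] [ 0.01 -0.01  0.  ]
   [ 0.0047 -0.034  -0.0009] [ 0.01 -0.01  0.  ]
   [ 0.0047 -0.034  -0.0009] [ 0.01 -0.01  0.  ]
   [ 0.0047 -0.034  -0.0009] [ 0.01 -0.01  0.  ]
```

Slot: centre (0.514,-0.106), angle about 6°. The measured size matches the given one. Next is the rest.

>>> apply_moves(increments=[[[0.005,-0.034,-0.002],[0,0,0],0],[[0.005,-0.034,-0.002],[0,0,0],0],[[0.005,-0.034,-0.002],[0,0,0],0],[[0.005,-0.034,-0.002],[0,0,0],0],[[0.005,-0.034,-0.002],[0,0,0],0]])

```text
time_s: 2.9
position: [0.4361, 0.0352, 0.201]
tool_rot: [3.102, 0.487, 0.005]
contact_force: [0.0, -0.8, 0.5]
grip_width: 0.0927
grip_force: 0.0
```

>>> apply_moves(increments=[[[0.005,-0.034,0],[0,0,0],0],[[0.005,-0.034,0],[0,0,0],0],[[0.005,-0.034,0],[0,0,0],0],[[0.005,-0.034,0],[0,0,0],0],[[0.002,-0.034,0],[0,0,0],0]])

```text
time_s: 3.4
position: [0.4052, 0.2043, 0.2011]
tool_rot: [-3.103, -0.488, -0.006]
contact_force: [0.9, 0.6, -0.5]
grip_width: 0.093
grip_force: 0.0
```

>>> apply_moves(increments=[[[0,0,0],[0,0,0],0.5],[[0,0,0],[0,0,0],0.5],[[0,0,0],[0,0,0],0.5],[[0,0,0],[0,0,0],0.5],[[0,0,0],[0,0,0],0.5]])

```text
time_s: 3.9
position: [0.4046, 0.2022, 0.1995]
tool_rot: [3.104, 0.486, 0.0]
contact_force: [0.7, -0.3, -0.2]
grip_width: 0.058
grip_force: 0.0
```

Run:
```python
from h import *
C=cam('wrist');im=env.camera('wrist');cv2.imwrite('pics/w3.png',im)
s=env.observe();print(s['time_s'],s['position'],s['grip_width'])
import pickle;pickle.dump(C,open('C3.pkl','wb'))
for t in('rest','key'):
  for m in env.masks_of('wrist',t): print(t,m['confidence'],m['position'],toplane(C,[m['position']],.05))
ms=env.masks_of('wrist','rest')
u,v=map(int,ms[0]['position']);x0,y0=max(u-70,0),max(v-60,0);print(x0,y0)
cv2.imwrite('pics/w3c.png',cv2.resize(im[y0:y0+120,x0:x0+140],None,fx=5,fy=5,interpolation=cv2.INTER_CUBIC))
```

```text
3.95 [0.4045 0.2024 0.1994] 0.05409281181472119
rest 0.91 [291.6, 92.2] [[0.5044 0.1964 0.05  ]]
key 0.84 [189.9, 106.9] [[0.4543 0.3007 0.05  ]]
key 0.62 [372.3, 92.6] [[0.5326 0.1097 0.05  ]]
key 0.56 [274.1, 103.2] [[0.4871 0.2112 0.05  ]]
221 32
```

View pics/w3c.png

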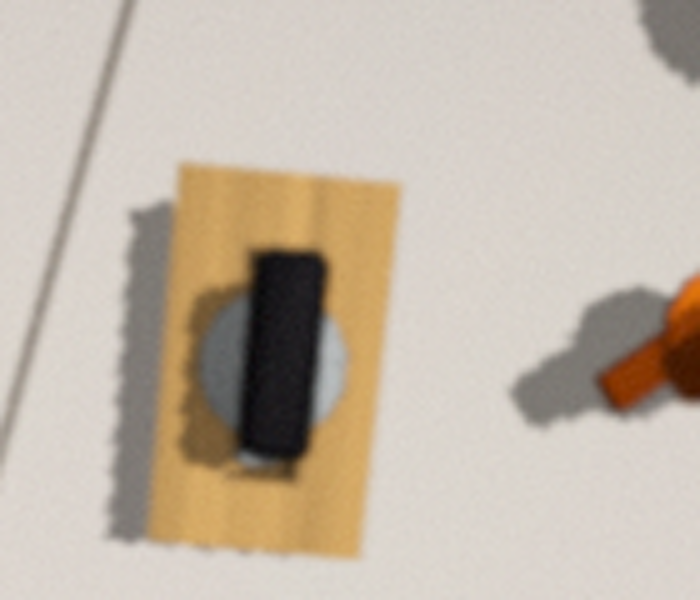

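The rest's top corners in the crop are (180,163), (401,184), (360,557) and (150,542). The black grip spans (255,252) to (305,455), and the orange key is to the right.

Run:
```python
from h import *
import pickle;C=pickle.load(open('C3.pkl','rb'))
f=lambda p:(np.array(p,float)+.5)/5-.5+[221,32]
ang=lambda v:np.degrees(np.arctan2(v[1],v[0]))
for n,c,z in(('rest',[(180,163),(401,184),(360,557),(150,542)],.046),('grip',[(257,250),(326,254),(305,458),(240,452)],.097)):
    P=toplane(C,f(c),z)[:,:2];print(n,P.mean(0),[np.linalg.norm(P[i]-P[i-1])for i in range(4)],ang(P[0]-P[3]),ang(P[1]-P[2]),ang(P[1]-P[0]),ang(P[2]-P[3]))
# collar ellipse centre check
print(toplane(C,f([(275,362)]),.051))
# reproject model
for th in (10,12,14,16): pass
```

```text
rest [0.4859 0.2094] [np.float64(0.08386392256304125), np.float64(0.04935514756365129), np.float64(0.08303622740649129), np.float64(0.04943664130982666)] 12.864412040445364 12.916099703356425 -77.15949015092717 -76.20009289852652
grip [0.4858 0.2103] [np.float64(0.03779872577351243), np.float64(0.013156275437275402), np.float64(0.038271580419537994), np.float64(0.012798854776327046)] 13.28396452830126 12.754782248034761 -75.20752526256335 -77.27507613722561
[[0.4867 0.2094 0.051 ]]
```

Run:
```python
from h import *
plan([0.486,0.2098,0.13],-77,n=5)
```

```text
pos [0.4043 0.2028 0.1993] yaw_y -72.12828458876538 j6 1.4763240001323181 rot deg [-0.0005  0.0044  4.8717]
total tool shift [0.08   0.0184 0.0693] rows:
   [0.016  0.0037 0.0139] [-0.    0.    0.97]
   [0.0161 0.0034 0.0139] [-0.    0.    0.97]
   [0.0161 0.0031 0.0139] [-0.    0.    0.97]
   [0.0162 0.0029 0.0139] [-0.    0.    0.97]
   [0.0162 0.0026 0.0139] [-0.    0.    0.97]
```

>>> apply_moves(increments=[[[0.02,0.0046,0.017],[0,0,1.2],0.5],[[0.02,0.0046,0.017],[0,0,1.2],0.5],[[0.02,0.0046,0.017],[0,0,1.2],0.5],[[0.02,0.003,0.018],[0,0,1.27],0.5],[[0,0,0],[0,0,0],0.5]])

```text
time_s: 4.6
position: [0.4862, 0.2087, 0.1278]
tool_rot: [3.121, 0.355, -0.006]
contact_force: [-0.6, 0.3, -0.2]
grip_width: 0.0465
grip_force: 0.0
```

Run:
```python
from h import *
plan([0.486,0.2098,0.064],-77,n=3)
```

```text
pos [0.4862 0.2087 0.1278] yaw_y -77.02309994262443 j6 1.5390350327232984 rot deg [ 0.002   0.2028 -0.0231]
total tool shift [ 0.0003 -0.0011  0.0638] rows:
   [ 0.0001 -0.0004  0.0213] [ 0.    0.07 -0.01]
   [ 0.0001 -0.0004  0.0213] [ 0.    0.07 -0.01]
   [ 0.     -0.0004  0.0213] [ 0.    0.07 -0.01]
```

>>> apply_moves(increments=[[[0,-0.001,0.02],[0,0,0],0.5],[[0,0,0.02],[0,0,0],0.5],[[0,0,0.02],[0,0,0],0.5],[[0,0,0.004],[0,0,0],0.5],[[0,0,0],[0,0,0],0.5]])

```text
time_s: 5.1
position: [0.4847, 0.2102, 0.0665]
tool_rot: [3.121, 0.358, -0.002]
contact_force: [0.6, -0.4, 0.0]
grip_width: 0.0464
grip_force: 0.0
```

>>> apply_moves(increments=[[[0,0,0],[0,0,0],1],[[0,0,0],[0,0,0],1],[[0,0,0],[0,0,0],1],[[0,0,0],[0,0,0],1],[[0,0,0],[0,0,0],1]], newtons=30)

```text
time_s: 5.6
position: [0.4856, 0.2103, 0.0667]
tool_rot: [-3.121, -0.357, -0.001]
contact_force: [-0.1, 0.6, 1.1]
grip_width: 0.0138
grip_force: 30.0
```

>>> apply_moves(increments=[[[0,0,-0.01],[0,0,0],1],[[0,0,-0.02],[0,0,0],1],[[0,0,-0.025],[0,0,0],1],[[0,0,-0.03],[0,0,0],1],[[0,0,-0.03],[0,0,0],1]])

```text
time_s: 6.1
position: [0.4851, 0.2102, 0.1829]
tool_rot: [3.121, 0.357, -0.001]
contact_force: [-0.2, -0.2, -0.4]
grip_width: 0.0137
grip_force: 30.0
```

Run:
```python
from h import *
s=env.observe();print(s['contact_force'],s['grip_width'],s['time_s'])
plan([0.5139,-0.1059,0.178],-84,n=10)
```

```text
[-0.1673 -0.2067 -0.405 ] 0.013744273749817374 6.1
pos [0.4851 0.2102 0.1829] yaw_y -76.94818587700327 j6 1.5407265663540954 rot deg [0.0005 0.0255 7.0518]
total tool shift [-0.0433  0.3144  0.0049] rows:
   [-0.0043  0.0314  0.0005] [0.   0.   0.71]
   [-0.0039  0.0315  0.0005] [0.   0.   0.71]
   [-0.0036  0.0315  0.0005] [0.   0.   0.71]
   [-0.0032  0.0316  0.0005] [0.   0.   0.71]
   [-0.0028  0.0316  0.0005] [0.   0.   0.71]
   [-0.0024  0.0316  0.0005] [0.   0.   0.71]
   [-0.002   0.0317  0.0005] [0.   0.   0.71]
   [-0.0016  0.0317  0.0005] [0.   0.   0.71]
   [-0.0012  0.0317  0.0005] [0.   0.   0.71]
   [-0.0008  0.0317  0.0005] [0.   0.   0.71]
```

>>> apply_moves(increments=[[[-0.004,0.0314,0],[0,0,0.7],1],[[-0.004,0.0314,0],[0,0,0.7],1],[[-0.0035,0.0315,0],[0,0,0.7],1],[[-0.003,0.0316,0],[0,0,0.7],1],[[-0.003,0.0316,0],[0,0,0.7],1]])

```text
time_s: 6.6
position: [0.5, 0.0513, 0.1821]
tool_rot: [3.131, 0.261, 0.001]
contact_force: [0.8, -0.9, -1.6]
grip_width: 0.0136
grip_force: 30.0
```

>>> apply_moves(increments=[[[-0.0025,0.0316,0],[0,0,0.7],1],[[-0.002,0.0317,0],[0,0,0.7],1],[[-0.0015,0.0317,0],[0,0,0.7],1],[[-0.001,0.0317,0],[0,0,0.7],1],[[-0.001,0.031,0],[0,0,0.7],1]])

```text
time_s: 7.1
position: [0.5145, -0.1062, 0.182]
tool_rot: [3.137, 0.165, 0.001]
contact_force: [1.7, 0.4, -0.7]
grip_width: 0.0133
grip_force: 30.0
```

>>> apply_moves(increments=[[[0,0,0],[0,0,0],1],[[0,0,0],[0,0,0],1],[[0,0,0],[0,0,0],1],[[0,0,0],[0,0,0],1],[[0,0,0],[0,0,0],1]])

```text
time_s: 7.6
position: [0.5145, -0.1038, 0.1815]
tool_rot: [-3.137, -0.168, -0.0]
contact_force: [-0.0, 0.3, 0.1]
grip_width: 0.0138
grip_force: 30.0
```

Run:
```python
from h import *
C=cam('wrist');im=env.camera('wrist');cv2.imwrite('pics/w4.png',im)
s=env.observe();print(s['contact_force'],s['grip_width'],s['time_s'])
plan([0.5139,-0.1059,0.148],-84,n=5)
```

```text
[-0.3873  1.0127 -0.3737] 0.013630747398139548 7.65
pos [ 0.5146 -0.1039  0.1815] yaw_y -83.87035023379224 j6 1.0517523221086509 rot deg [-0.0032 -0.0078  0.1296]
total tool shift [-0.0009  0.0019  0.0335] rows:
   [-0.0002  0.0004  0.0067] [-0.   -0.    0.03]
   [-0.0002  0.0004  0.0067] [-0.   -0.    0.03]
   [-0.0002  0.0004  0.0067] [-0.   -0.    0.03]
   [-0.0002  0.0004  0.0067] [-0.   -0.    0.03]
   [-0.0002  0.0004  0.0067] [-0.   -0.    0.03]
```

View pics/w4.png

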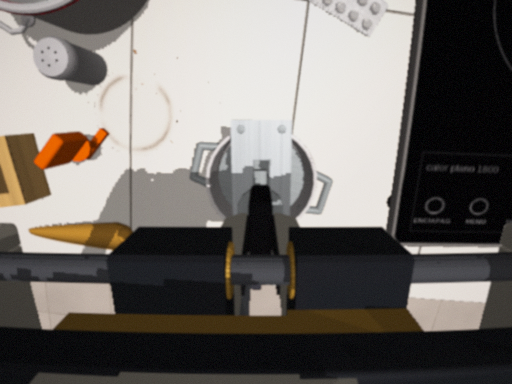

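The key hangs over the slot. The bridge spans about (262,165) and lines up with the grip.

>>> apply_moves(increments=[[[-0.001,0.002,0.008],[0,0,0.1],1],[[0,0,0.01],[0,0,0],1],[[0,0,0.01],[0,0,0],1],[[0,0,0.005],[0,0,0],1],[[0,0,0],[0,0,0],1]])

```text
time_s: 8.15
position: [0.5129, -0.1066, 0.1469]
tool_rot: [-3.136, -0.163, 0.004]
contact_force: [0.0, 0.8, -0.7]
grip_width: 0.0138
grip_force: 30.0
```

>>> apply_moves(increments=[[[0,0,0],[0,0,0],1],[[0,0,0],[0,0,0],1],[[0,0,0],[0,0,0],1],[[0,0,0],[0,0,0],1],[[0,0,0],[0,0,0],1]])

```text
time_s: 8.65
position: [0.5139, -0.1069, 0.1486]
tool_rot: [3.137, 0.163, 0.001]
contact_force: [0.2, 0.2, -0.3]
grip_width: 0.0138
grip_force: 30.0
```

Run:
```python
from h import *
s=env.observe();print(s['contact_force'],s['ft_torque'],s['grip_width'],s['time_s'])
plan([0.5139,-0.1059,0.1397],-84,n=1)
```

```text
[ 0.1613  0.2217 -0.2878] [ 0.0461  0.0365 -0.0389] 0.013752266682678937 8.65
pos [ 0.5139 -0.1069  0.1486] yaw_y -84.04646874987606 j6 1.049018807340381 rot deg [ 0.0119 -0.0219 -0.0465]
total tool shift [ 0.0001 -0.001   0.0089] rows:
   [ 0.0001 -0.001   0.0089] [ 0.01 -0.02 -0.05]
```

>>> apply_moves(increments=[[[0,-0.001,0.003],[0,0,0],1],[[0,0,0.003],[0,0,0],1],[[0,0,0.003],[0,0,0],1],[[0,0,0.001],[0,0,0],1],[[0,0,0],[0,0,0],1]])

```text
time_s: 9.15
position: [0.5135, -0.1058, 0.138]
tool_rot: [-3.137, -0.163, 0.001]
contact_force: [-0.5, -0.3, -1.3]
grip_width: 0.0136
grip_force: 30.0
```

>>> apply_moves(increments=[[[0,0,0.001],[0,0,0],1],[[0,0,0],[0,0,0],1],[[0,0,0.001],[0,0,0],1],[[0,0,0],[0,0,0],1],[[0,0,0],[0,0,0],1]])

```text
time_s: 9.65
position: [0.5137, -0.1059, 0.1364]
tool_rot: [-3.137, -0.163, 0.0]
contact_force: [0.7, 0.3, -0.4]
grip_width: 0.0134
grip_force: 30.0
```

It's in by about 3 mm with no contact force, so I'll keep going.

>>> apply_moves(increments=[[[0,0,0.002],[0,0,0],1],[[0,0,0.001],[0,0,0],1],[[0,0,0.001],[0,0,0],1],[[0,0,0],[0,0,0],1],[[0,0,0],[0,0,0],1]])

```text
time_s: 10.15
position: [0.5136, -0.1059, 0.1323]
tool_rot: [-3.137, -0.163, 0.0]
contact_force: [-0.3, -0.6, -1.0]
grip_width: 0.0136
grip_force: 30.0
```

>>> apply_moves(increments=[[[0,0,0.002],[0,0,0],1],[[0,0,0.001],[0,0,0],1],[[0,0,0.001],[0,0,0],1],[[0,0,0],[0,0,0],1],[[0,0,0],[0,0,0],1]])

```text
time_s: 10.65
position: [0.5137, -0.1059, 0.1283]
tool_rot: [-3.137, -0.163, 0.0]
contact_force: [0.3, 0.7, -0.2]
grip_width: 0.0141
grip_force: 30.0
```

>>> apply_moves(increments=[[[0,0,0.002],[0,0,0],1],[[0,0,0.001],[0,0,0],1],[[0,0,0.001],[0,0,0],1],[[0,0,0],[0,0,0],1],[[0,0,0],[0,0,0],1]])

```text
time_s: 11.15
position: [0.5139, -0.106, 0.1247]
tool_rot: [3.137, 0.163, 0.001]
contact_force: [-0.7, 1.4, 5.0]
grip_width: 0.0134
grip_force: 30.0
```

The stem contact came right where expected. Next I'll push to 24 mm below the bridge's top (TCP z about 0.1157).

>>> apply_moves(increments=[[[0,0,0.002],[0,0,0],1],[[0,0,0.001],[0,0,0],1],[[0,0,0.001],[0,0,0],1],[[0,0,0.001],[0,0,0],1],[[0,0,0],[0,0,0],1]], newtons=45)

```text
time_s: 11.65
position: [0.514, -0.1061, 0.1197]
tool_rot: [3.137, 0.163, 0.001]
contact_force: [0.0, -0.0, 6.2]
grip_width: 0.0139
grip_force: 45.0
```

>>> apply_moves(increments=[[[0,0,0.001],[0,0,0],1],[[0,0,0.001],[0,0,0],1],[[0,0,0.001],[0,0,0],1],[[0,0,0.001],[0,0,0],1],[[0,0,0],[0,0,0],1]])

```text
time_s: 12.15
position: [0.5141, -0.1061, 0.116]
tool_rot: [3.137, 0.163, 0.002]
contact_force: [-0.5, 0.2, 8.7]
grip_width: 0.0138
grip_force: 45.0
```

Run:
```python
from h import *
s=env.observe();print(s['contact_force'],s['ft_torque'],s['grip_width'],s['time_s'])
plan([0.5139,-0.1059,0.1157],-84,n=1)
```

```text
[-0.4647  0.1818  8.7188] [ 0.133   0.2151 -0.0254] 0.013771898740123637 12.15
pos [ 0.5141 -0.1061  0.116 ] yaw_y -84.04715939787668 j6 1.0507489789674882 rot deg [ 0.0362 -0.0646 -0.0471]
total tool shift [-0.0002 -0.0002  0.0003] rows:
   [-0.0002 -0.0002  0.0003] [ 0.04 -0.06 -0.05]
```

The spring force matches the depth. Now the clockwise turn, which is + about tool z since tool z points down.

>>> apply_moves(increments=[[[0,0,0],[0,0,3],1],[[0,0,0],[0,0,4],1],[[0,0,0],[0,0,4],1],[[0,0,0],[0,0,4],1],[[0,0,0],[0,0,0],1]])

```text
time_s: 12.65
position: [0.5146, -0.1063, 0.1163]
tool_rot: [3.131, -0.251, 0.004]
contact_force: [-0.7, -0.5, 8.1]
grip_width: 0.0134
grip_force: 45.0
```

Run:
```python
from h import *
s=env.observe();print(s['contact_force'],s['ft_torque'],s['grip_width'],s['time_s'])
plan([0.5139,-0.1059,0.1157],-174,n=1)
```

```text
[-0.7206 -0.5383  8.0537] [ 0.048   0.0884 -0.0665] 0.013416143129513065 12.65
pos [ 0.5146 -0.1063  0.1163] yaw_y -99.16199449078277 j6 1.3144784422414366 rot deg [-0.0573 -0.1373 74.838 ]
total tool shift [-0.0007 -0.0003  0.0006] rows:
   [-0.0007 -0.0003  0.0006] [-0.06 -0.14 74.84]
```

>>> apply_moves(increments=[[[0,0,0.0005],[0,0,5],1],[[0,0,0],[0,0,6],1],[[0,0,0],[0,0,6],1],[[0,0,0],[0,0,6],1],[[0,0,0],[0,0,6],1]])

```text
time_s: 13.15
position: [0.5147, -0.1064, 0.1159]
tool_rot: [2.968, -1.03, 0.004]
contact_force: [-0.1, -0.9, 9.4]
grip_width: 0.0133
grip_force: 45.0
```

>>> apply_moves(increments=[[[0,0,0],[0,0,6],1],[[0,0,0],[0,0,6],1],[[0,0,0],[0,0,6],1],[[0,0,0],[0,0,6],1],[[0,0,0],[0,0,6],1]])

```text
time_s: 13.65
position: [0.5146, -0.1064, 0.1159]
tool_rot: [-2.6, 1.763, -0.004]
contact_force: [-0.8, 1.1, 8.5]
grip_width: 0.0135
grip_force: 45.0
```

>>> apply_moves(increments=[[[0,0,0],[0,0,5],1],[[0,0,0],[0,0,5],1],[[0,0,0],[0,0,4],1],[[0,0,0],[0,0,0],1],[[0,0,0],[0,0,0],1]])

```text
time_s: 14.15
position: [0.5147, -0.1064, 0.1159]
tool_rot: [-2.369, 2.062, -0.004]
contact_force: [0.1, -0.6, 7.8]
grip_width: 0.0134
grip_force: 45.0
```

Run:
```python
from h import *
s=env.observe();print(s['contact_force'],s['ft_torque'],s['grip_width'],s['time_s'])
plan([0.5139,-0.1059,0.1227],-174,n=1)
```

```text
[ 0.1315 -0.6285  7.8191] [ 0.1708 -0.0244  0.0039] 0.013449574664087376 14.15
pos [ 0.5147 -0.1064  0.1159] yaw_y -172.05709433713116 j6 2.5867505782713587 rot deg [-0.1315 -0.0817  1.9428]
total tool shift [-0.0006  0.0007 -0.0068] rows:
   [-0.0006  0.0007 -0.0068] [-0.13 -0.08  1.94]
```

>>> apply_moves(increments=[[[-0.0006,0.0005,0],[0,0,2],1],[[0,0,0],[0,0,0],1],[[0,0,-0.0015],[0,0,0],1],[[0,0,-0.0015],[0,0,0],1],[[0,0,0],[0,0,0],1]])

```text
time_s: 14.65
position: [0.5143, -0.1061, 0.119]
tool_rot: [-2.333, 2.103, -0.005]
contact_force: [-0.1, -0.7, 6.9]
grip_width: 0.0139
grip_force: 45.0
```

>>> apply_moves(increments=[[[0,0,-0.001],[0,0,0],1],[[0,0,-0.001],[0,0,0],1],[[0,0,-0.001],[0,0,0],1],[[0,0,0],[0,0,0],1],[[0,0,0],[0,0,0],1]])

```text
time_s: 15.15
position: [0.5143, -0.106, 0.1217]
tool_rot: [-2.333, 2.103, -0.005]
contact_force: [1.2, -0.2, 6.3]
grip_width: 0.0137
grip_force: 45.0
```

Run:
```python
from h import *
s=env.observe();print(s['contact_force'],s['ft_torque'],s['grip_width'],s['time_s'])
plan([0.5139,-0.1059,0.1227],-174,n=1)
```

```text
[ 1.1929 -0.2138  6.3459] [-0.0869 -0.2431  0.0602] 0.013689188809450529 15.15
pos [ 0.5143 -0.106   0.1217] yaw_y -174.05155301828103 j6 2.622018003829968 rot deg [-0.1496 -0.0943 -0.0517]
total tool shift [-0.0002  0.0004 -0.001 ] rows:
   [-0.0002  0.0004 -0.001 ] [-0.15 -0.09 -0.05]
```

>>> apply_moves(increments=[[[0,0,-0.0005],[0,0,0],1],[[0,0,-0.0005],[0,0,0],1],[[0,0,0],[0,0,0],1],[[0,0,0],[0,0,0],1],[[0,0,0],[0,0,0],1]], newtons=15)

```text
time_s: 15.65
position: [0.5142, -0.106, 0.1225]
tool_rot: [-2.333, 2.103, -0.004]
contact_force: [1.2, 0.3, 5.9]
grip_width: 0.0139
grip_force: 15.0
```

>>> apply_moves(increments=[[[0,0,0],[0,0,0],1],[[0,0,0],[0,0,0],1],[[0,0,0],[0,0,0],1],[[0,0,0],[0,0,0],1],[[0,0,0],[0,0,0],1]], newtons=3)

```text
time_s: 16.15
position: [0.5132, -0.1054, 0.1219]
tool_rot: [-2.334, 2.103, -0.0]
contact_force: [1.1, -0.1, 3.9]
grip_width: 0.0138
grip_force: 3.0
```

>>> apply_moves(increments=[[[0,0,0],[0,0,0],0.6],[[0,0,0],[0,0,0],0.6],[[0,0,0],[0,0,0],0.6],[[0,0,0],[0,0,0],0.6],[[0,0,0],[0,0,0],0.6]])

```text
time_s: 16.65
position: [0.5128, -0.1052, 0.1216]
tool_rot: [2.334, -2.103, -0.001]
contact_force: [-0.3, -0.3, 0.2]
grip_width: 0.0368
grip_force: 0.0
```

>>> apply_moves(increments=[[[0,0,-0.01],[0,0,0],0.5],[[0,0,-0.03],[0,0,0],0.5],[[0,0,-0.04],[0,0,0],0.5],[[0,0,-0.03],[0,0,0],0.5],[[0,0,0],[0,0,0],0.5]])

```text
time_s: 17.15
position: [0.5157, -0.1065, 0.2376]
tool_rot: [-2.332, 2.101, -0.015]
contact_force: [-0.3, 0.3, -0.2]
grip_width: 0.0459
grip_force: 0.0
```

Run:
```python
from h import *
for n in('scene','side'):
    im=env.camera(n);m=env.masks_of(n,'press');u,v=map(int,m[0]['position'])
    x=cv2.resize(im[v-45:v+35,u-60:u+60],(600,400),interpolation=cv2.INTER_CUBIC)[:300]
    a=x if n=='scene' else np.vstack([a,x])
cv2.imwrite('pics/end.png',a)
C=cam('side')
for z in(.063,.107,.153): print(z,proj(C,[0.5139,-0.1059,z]))
print((u,v),env.observe()['time_s'])
```

```text
Traceback (most recent call last):
IndexError: list index out of range
```

>>> apply_moves(increments=[[[0,0,-0.04],[0,0,0],0.5],[[0,0,-0.04],[0,0,0],0.5],[[0,0,-0.02],[0,0,0],0.5],[[0,0,0],[0,0,0],0.5],[[0,0,0],[0,0,0],0.5]])

```text
time_s: 17.85
position: [0.5126, -0.1052, 0.3302]
tool_rot: [2.333, -2.103, -0.004]
contact_force: [-0.1, -0.5, -0.4]
grip_width: 0.0464
grip_force: 0.0
```

Run:
```python
from h import *
L=[]
for n in('scene','side','wrist'):
    im=env.camera(n);C=cam(n);q=proj(C,[[0.5139,-0.1059,z] for z in(.063,.107,.153)]);print(n,q.tolist())
    u,v=map(int,q[1]);v=max(v,40);u=max(u,50)
    L.append(cv2.resize(im[v-40:v+40,u-50:u+50],(400,300) if n!='wrist' else (400,300),interpolation=cv2.INTER_CUBIC))
cv2.imwrite('pics/end.png',np.vstack([np.hstack(L[:2]),np.hstack([L[2],np.zeros_like(L[0])])]))
```

```text
scene [[351.0498674301746, 164.24513957570383], [353.458413052253, 150.59819682763617], [356.0633377425804, 135.69428272525911]]
side [[314.58754580904434, 162.05686339935622], [315.60933518901874, 147.7007056224237], [316.70216766713975, 132.2902826864374]]
wrist [[257.9069703316498, 159.74883863617518], [257.85198240667256, 164.26947311656363], [257.78070867617964, 170.13661598813866]]
```

View pics/end.png

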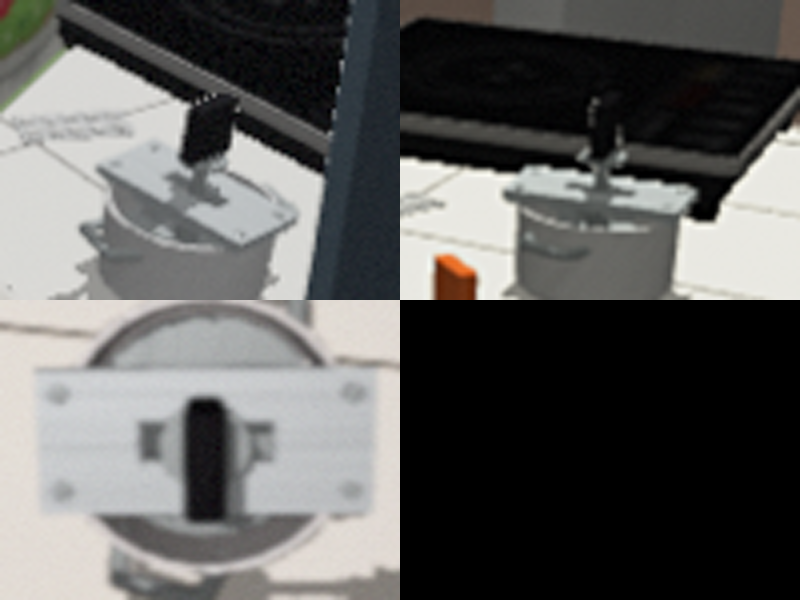

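In all three views the key stands upright and crosswise to the slot, and its top is at the height predicted for the locked position (side crop row about 95).

```bash
python3 -c "
from station import env
print(env.hand_in())"
```

```text
the job is handed in; nothing more can be done
None
```

The press is locked: the key went through the slot, turned a quarter turn clockwise, sprang up into its notches and was left standing upright, with all readings under 10 N on the press and the bystanders not touched; handed in at about 18 s, verdict not shown.

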